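Open the ratchet clamp that holds the pipe sleeve

ROBOT

A 6-joint arm with a two-finger parallel gripper is mounted at the origin on a cart in front of the work surface, level with it; the furniture and walls round the work are solid. World frame = base frame: x ahead of the robot, y to its left, z up, the work surface at z = 0. Lengths are in m, angles in degrees, forces in N, time in s.
With the tool pointing down it reaches from about 0.35 to 0.875 m from the base axis. Payload 4.2 kg.
Tool frame: the origin (TCP) lies between the finger pads; the fingertips stand robot.tcp_to_tips ahead of it and the grasp point (between the pads) lies 3 mm ahead of it (robot.tcp_to_tips is the distance from the TCP to the fingertips, in m); z points along the fingers, y is the line along which they close (so a half turn about z gives the same grasp; the last joint's range is limited). The gripper opens to 87 mm and grips with 3 to 60 N. Pads are 19 mm wide; open, the fingers measure 117 mm over their backs; the gripper's body (75 mm by 190 mm) begins 51 mm behind the grasp point.
Start: joints at [88.614, 22.042, 0.453, 0, -68.411, -14.817], TCP at [0.174, 0.6, 0.212] pointing down, gripper open.
Joint ranges: [-179.83, 179.83], [-69.29, 118.12], [-61.27, 80.66], [-181.25, 117.63], [-171.15, -9.14], [-177.46, 177.46]. Speed limits (degrees/s): [159.86, 159.86, 180, 180, 180, 180].

INTERFACE

Orientations are given as [roll, pitch, yaw] about the fixed x, y, z axes, in that order (R = Rz(yaw) Ry(pitch) Rx(roll)).
In Python, from cell import robot gives the robot as it stands.
- The arm moves only by the tool step_arm, never from a script. Its argument "increments" is a list of rows, each an object of numbers: "tx", "ty", "tz": the shift along the tool's x, y, z as a fraction of full scale; "ax", "ay", "az": the turn, a rotation vector about the tool's x, y, z as a fraction of full scale; "gripper": the opening, from -1 (shut) to 1 (fully open). A call has 1 to 10 rows; each row shifts and turns the commanded pose from where the row before left it, along the tool's axes as they then stand; what a row does not reach is not made up. Full scale, the value 1, is 0.2 m for a shift and 0.5 rad for a turn. A row lasts 1/12 s, in which the tool goes at most 41.7 mm and 7.16 degrees, less where a joint would pass 70% of its speed; a pose out of reach is approached as far as the arm can. A call with a number of a shift or a turn outside -1 to 1 is refused whole. A call with a gripper value outside its range is refused whole. The fingers move at their own pace and stop on an object; "grip_force" is the grip in N (left out, the last holds). Time passes only in rows, so rows that do not move let the fingers close. It gives the time, the measured TCP pose, the force, the opening and the grip force at its end, in the units of the state.
- robot.read_state(): the state, without advancing time (a new reading comes with each control period).
- robot.read_camera(name): name is "scene" or "top" or "wrist"; returns a dict with "image" (400x640x3 uint8, red, green, blue), "fx", "fy", "cx", "cy" (pixels), "R" (3x3) and "t" (3): a world point X has camera coordinates R X + t. Camera axes: x right, y down, z forward; pixel columns grow to the right and rows downward; lengths in m; the calibration is good to about 2 mm. A picture is of the moment at which its call begins. There is no depth.
- robot.close_job(): hands the job in; it is judged then, once.
Trained networks look in the newest picture that a camera, given by its name, has taken for a name from the list of things; names that differ only in an ending like _2 or _b are one class to them, and where a whole thing is asked for, a point or a joint stands for the part that bears it (a point fixed in the world has none). Each returns a list of dicts, best first, with "conf" (0 to 1); they miss things now and then, are a little off and sometimes report something else, mostly with a low value. They report only what shows in the picture. A call takes as long as a camera call. They do not tell look-alikes from the thing itself.
- robot.cut_out(query, camera): "region" (400x640 bool, what is visible of it).
- robot.mark_of(query, camera): "position" ([x, y, z] in m, in world coordinates, good to about 4 mm: a listed point, or the origin of a listed thing).
The state is a dict: "clock": time; "joint_positions": joint angles; "qvel": joint speeds; "tau": joint torques, N m; "ee_pos": TCP position; "orientation": TCP orientation; "force": force on the tool from outside, world axes, zero at the start; "ft_torque": the same for the moment, N m; "grip_width": opening from 0.0 (shut) to 1.0 (fully open); "grip_force": force on a finger pad.
Only numpy, scipy, OpenCV 4.12 (cv2) and the standard library are available. Lean on these libraries where they do the work, as an engineer would, in place of code of your own. Each camera call takes 0.05 s, during which the arm holds its last target. There are 200 camera calls.

TASK

Two identical ratchet bar clamps lie side by side. On the one with the upright round pipe sleeve between its jaws, press the release plate down and keep it down while you push the sliding jaw back along its bar, fully home against the end stop, then let go. The fingertips are enough: lift nothing, leave the sleeve standing where it is, and leave the other clamp and the things lying around alone.

Things in the scene. Friction and masses are not known exactly. Their poses are not given: they have to be found in the camera images.
- clamp_a: The clamp to open (holds the sleeve), fixed down. Aluminium bed 320 x 80 x 20 mm with a toothed slot. Origin: centre of the bed's underside; x along the bar towards the end stop, the way the jaw opens; z up. Fixed jaw (78 wide, 85 high) at x = -160 to -144 mm, end stop (46 high) at x = 142 to 160 mm. The ratchet stops the jaw from going to +x while the release plate is up.
- clamp_a_jaw (a joint): Sliding jaw of clamp_a (m): 0 = as closed on the part (jaw face at clamp x = -60 mm), 0.100 = fully home against the end stop. It slides against about 2 N of friction and stays where it is left.
- clamp_a_release (a joint): Release plate of clamp_a (m): 0 = up, 0.008 = fully down on its stop. Spring: 3 N at the start of the press, 5 N fully down; it comes back up when let go. The ratchet is free beyond about 0.0055, so press it fully down.
- clamp_a_pad (a point): Middle of the top face of clamp_a's release plate, a ribbed black plate 38 mm along the bar and 44 mm across, level, 54 mm above the surface when up. It travels with the jaw and straight down when pressed.
- clamp_a_push (a point): Middle of the upright front face of the jaw's grey housing (56 wide, 34 long, top 82 mm above the surface), at a height of 66 mm; push here, towards clamp +x, with the fingertip that holds the release plate down. It is 23 mm to the +x side of the middle of the release plate.
- clamp_a_jawface (a point): Middle of the sliding jaw's face, 50 mm up. From it along +x: a jaw plate 10 mm thick, 72 wide, top 85 mm above the surface; an open recess 48 mm long holding the release plate (two 8 mm wide ribs, 25 to 33 mm off the centre line, 55 mm high, stand in it against the jaw plate); then the grey housing.
- clamp_b: The other clamp, built the same (same axes), holding the elbow. Leave it alone.
- clamp_b_jaw (a joint): Sliding jaw of clamp_b, values as for clamp_a. Must stay.
- clamp_b_release (a joint): Release plate of clamp_b, values as for clamp_a. Must stay up.
- sleeve: Light grey round pipe sleeve with a small side lug, 76 x 86 mm and 72 mm high, standing upright on the bed of clamp_a between the jaws with a few mm of play. Origin: on its underside, about 6 mm from the tube's axis; z up.
- elbow_held: Grey pipe elbow, 77 x 79 x 35 mm, lying on the bed of clamp_b between the jaws. Origin: centre of its underside.
- hex_nut: Steel hex nut, 21 x 24 x 11 mm, on the surface beside clamp_a. Origin: centre of its underside.
- nipple: Brass threaded nipple, 37 x 29 x 26 mm, on the surface beside clamp_b. Origin: centre of its underside.
- tape_measure: Yellow tape measure, 38 x 87 x 60 mm, left of the clamps. Origin: centre of its underside.
- bolt: Steel hex bolt, 54 x 23 x 21 mm, right of the clamps. Origin: centre of its underside.
Not all that is in view belongs to the job. There is more than one size of the sleeve; the one meant has the size given above.

How it is judged:
By the outcome, as a careful person would: the job done as asked, in the order asked, and still so for the second after the job is handed in, with the robot touching nothing.
It also fails if it takes over 42 s, if anything falls off the work surface, if the arm or the gripper's body presses on something with over 40 N, if the wrist force passes 120 N, or if a joint passes its speed limit or range.

## Working session

There is one attempt and no reset: what is moved stays moved. The work goes in short steps, Python scripts to look and compute and a tool call to move; the robot and the scene stay as the last step left them, time stands still between calls to the robot, and variables do not carry over. Pictures are saved under pics/ and viewed, at most 10 in all, crops included, and the job is handed in when it is done.

Besides the shell and the picture viewer there is one more tool, called after "Emit:" as name(argument=value, ...) on one line, values as JSON. step_arm: Moves the arm, as the interface text tells. Its arguments: {"type":"object","properties":{"increments":{"type":"array","items":{"type":"object","properties":{"tx":{"type":"number"},"ty":{"type":"number"},"tz":{"type":"number"},"ax":{"type":"number"},"ay":{"type":"number"},"az":{"type":"number"},"gripper":{"type":"number"}}}},"grip_force":{"type":"number"}},"required":["increments"]}

```bash
mkdir -p pics
python3 - <<'E'
from cell import robot
import cv2,numpy as np
s=robot.read_state();print({k:s[k] for k in('clock','ee_pos','orientation','grip_width','force')},robot.tcp_to_tips)
ims=[]
for c in('scene','top'):
    d=robot.read_camera(c);cv2.imwrite(f'pics/{c}0.png',d['image'][:,:,::-1])
    for q in('clamp_a','clamp_a_pad','clamp_a_push','clamp_a_jawface','sleeve','elbow_held','hex_nut','tape_measure','bolt','nipple'):
        for r in robot.mark_of(q,c)[:3]:
            X=np.array(r['position']);p=d['R']@X+d['t'];print(c,q,round(r['conf'],2),X.round(4),int(d['fx']*p[0]/p[2]+d['cx']),int(d['fy']*p[1]/p[2]+d['cy']))
E
```

```text
{'clock': 0.0, 'ee_pos': array([0.17420456, 0.59958058, 0.21077794]), 'orientation': array([ 1.79876604e+02, -5.31348279e-03, -1.62135941e+01]), 'grip_width': 1.0016876912662416, 'force': array([0.56051741, 0.44596753, 0.70155686])} 0.022
scene clamp_a 0.84 [ 6.591e-01 -2.890e-02 -1.000e-04] 367 201
scene clamp_a 0.6 [ 0.4791  0.0474 -0.0036] 301 228
scene clamp_a 0.29 [ 4.952e-01  3.880e-01 -1.000e-04] 216 168
scene clamp_a_pad 0.58 [ 0.6532 -0.0557  0.0543] 375 192
scene clamp_a_push 0.94 [ 0.6611 -0.0307  0.0647] 369 183
scene clamp_a_jawface 0.72 [ 0.6479 -0.091   0.0498] 386 201
scene sleeve 0.75 [6.271e-01 2.251e-01 5.000e-04] 288 168
scene sleeve 0.64 [ 0.6405 -0.1297  0.0178] 396 218
scene elbow_held 0.67 [ 0.4706 -0.0518  0.0255] 329 241
scene hex_nut 0.64 [ 0.4733 -0.0545  0.0229] 331 242
scene hex_nut 0.57 [ 0.598  -0.0307 -0.0037] 354 215
scene hex_nut 0.55 [ 0.4779 -0.321  -0.0026] 427 307
scene tape_measure 0.64 [0.4968 0.3911 0.0008] 216 167
scene bolt 0.61 [ 0.4758 -0.3186 -0.0015] 426 307
scene nipple 0.55 [ 0.4114  0.038  -0.0011] 286 245
top clamp_a 0.94 [ 0.4823  0.0498 -0.0009] 312 228
top clamp_a 0.83 [ 0.659  -0.0275  0.0029] 340 161
top clamp_a_pad 0.77 [ 0.6593 -0.0532  0.0558] 351 155
top clamp_a_push 0.92 [ 0.6602 -0.034   0.0693] 344 153
top sleeve 0.56 [ 0.6446 -0.1278  0.0195] 379 164
top sleeve 0.53 [ 0.6308  0.2179 -0.0048] 248 174
top sleeve 0.45 [ 0.4785 -0.3182  0.0033] 455 228
top elbow_held 0.92 [ 0.4765 -0.0511  0.0182] 351 229
top hex_nut 0.63 [ 0.5966 -0.0307  0.0011] 342 184
top tape_measure 0.94 [ 4.971e-01  3.890e-01 -4.000e-04] 180 224
top tape_measure 0.73 [ 0.483   0.0526 -0.0008] 310 228
top bolt 0.42 [ 0.4782 -0.3165  0.0022] 454 228
top nipple 0.64 [0.4085 0.0384 0.0039] 316 257
top nipple 0.27 [0.4796 0.0515 0.0014] 311 229
```

View pics/scene0.png

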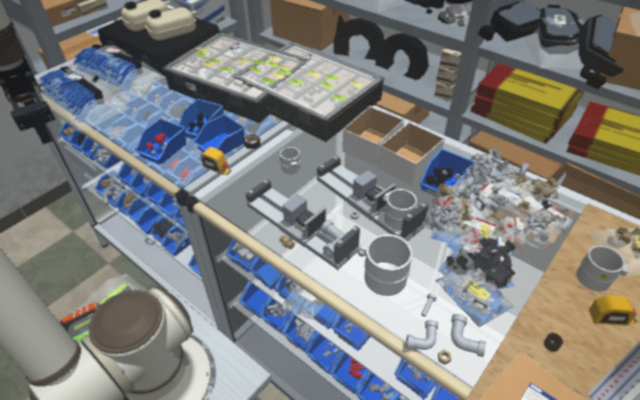

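View pics/top0.png

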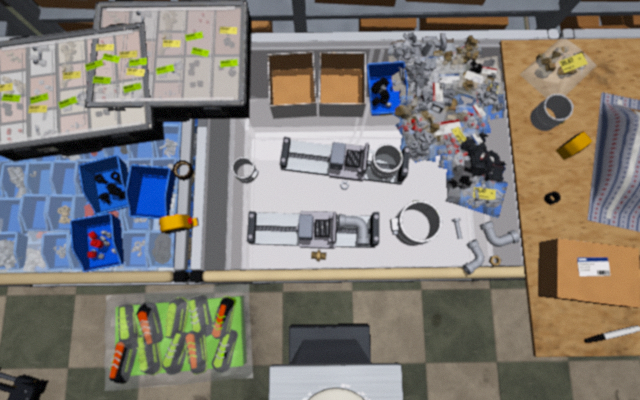

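The far clamp, at about (340,161) in top, holds the sleeve (379,164), so it is clamp_a. Its end stop is on the left (285,152) and its yaw is about 82°. The near clamp holds the elbow. I'll move above clamp_a for a wrist view.

```bash
cat > h.py <<'E'
import numpy as np
def plan(p0,y0,p1,y1,n):
    "rows for a down-pointing tool"
    d=(np.array(p1)-p0)/n/0.2; a=-np.radians((y1-y0)/n)/0.5
    for i in range(n):
        y=np.radians(y0+(y1-y0)*i/n);c,s=np.cos(y),np.sin(y)
        print('{"tx":%.3f,"ty":%.3f,"tz":%.3f,"az":%.3f},'%(c*d[0]+s*d[1],s*d[0]-c*d[1],-d[2],a))
E
python3 -c "
from h import plan
plan([.1742,.5996,.2108],-16.2,[.62,-.04,.28],-97.5,24)"
```

```text
{"tx":0.126,"ty":0.102,"tz":-0.014,"az":0.118},
{"tx":0.132,"ty":0.094,"tz":-0.014,"az":0.118},
{"tx":0.138,"ty":0.086,"tz":-0.014,"az":0.118},
{"tx":0.142,"ty":0.078,"tz":-0.014,"az":0.118},
{"tx":0.147,"ty":0.070,"tz":-0.014,"az":0.118},
{"tx":0.151,"ty":0.061,"tz":-0.014,"az":0.118},
{"tx":0.154,"ty":0.052,"tz":-0.014,"az":0.118},
{"tx":0.157,"ty":0.043,"tz":-0.014,"az":0.118},
{"tx":0.159,"ty":0.033,"tz":-0.014,"az":0.118},
{"tx":0.161,"ty":0.024,"tz":-0.014,"az":0.118},
{"tx":0.162,"ty":0.014,"tz":-0.014,"az":0.118},
{"tx":0.162,"ty":0.005,"tz":-0.014,"az":0.118},
{"tx":0.162,"ty":-0.005,"tz":-0.014,"az":0.118},
{"tx":0.162,"ty":-0.014,"tz":-0.014,"az":0.118},
{"tx":0.161,"ty":-0.024,"tz":-0.014,"az":0.118},
{"tx":0.159,"ty":-0.033,"tz":-0.014,"az":0.118},
{"tx":0.157,"ty":-0.043,"tz":-0.014,"az":0.118},
{"tx":0.154,"ty":-0.052,"tz":-0.014,"az":0.118},
{"tx":0.151,"ty":-0.061,"tz":-0.014,"az":0.118},
{"tx":0.147,"ty":-0.070,"tz":-0.014,"az":0.118},
{"tx":0.142,"ty":-0.078,"tz":-0.014,"az":0.118},
{"tx":0.137,"ty":-0.087,"tz":-0.014,"az":0.118},
{"tx":0.132,"ty":-0.095,"tz":-0.014,"az":0.118},
{"tx":0.126,"ty":-0.102,"tz":-0.014,"az":0.118},
```

Emit:
step_arm(increments=[{"tx": 0.126,"ty": 0.102,"tz": -0.014,"az": 0.118,"gripper": -1},{"tx": 0.132,"ty": 0.094,"tz": -0.014,"az": 0.118,"gripper": -1},{"tx": 0.138,"ty": 0.086,"tz": -0.014,"az": 0.118,"gripper": -1},{"tx": 0.142,"ty": 0.078,"tz": -0.014,"az": 0.118,"gripper": -1},{"tx": 0.147,"ty": 0.07,"tz": -0.014,"az": 0.118,"gripper": -1},{"tx": 0.151,"ty": 0.061,"tz": -0.014,"az": 0.118,"gripper": -1},{"tx": 0.154,"ty": 0.052,"tz": -0.014,"az": 0.118,"gripper": -1},{"tx": 0.157,"ty": 0.043,"tz": -0.014,"az": 0.118,"gripper": -1},{"tx": 0.159,"ty": 0.033,"tz": -0.014,"az": 0.118,"gripper": -1},{"tx": 0.161,"ty": 0.024,"tz": -0.014,"az": 0.118,"gripper": -1}], grip_force=15)

```text
schema error: expected keys tx, ty, tz, ax, ay, az, gripper
```

Emit:
step_arm(increments=[{"tx": 0.162,"ty": 0.014,"tz": -0.014,"az": 0.118,"gripper": -1},{"tx": 0.162,"ty": 0.005,"tz": -0.014,"az": 0.118,"gripper": -1},{"tx": 0.162,"ty": -0.005,"tz": -0.014,"az": 0.118,"gripper": -1},{"tx": 0.162,"ty": -0.014,"tz": -0.014,"az": 0.118,"gripper": -1},{"tx": 0.161,"ty": -0.024,"tz": -0.014,"az": 0.118,"gripper": -1},{"tx": 0.159,"ty": -0.033,"tz": -0.014,"az": 0.118,"gripper": -1},{"tx": 0.157,"ty": -0.043,"tz": -0.014,"az": 0.118,"gripper": -1},{"tx": 0.154,"ty": -0.052,"tz": -0.014,"az": 0.118,"gripper": -1},{"tx": 0.151,"ty": -0.061,"tz": -0.014,"az": 0.118,"gripper": -1},{"tx": 0.147,"ty": -0.07,"tz": -0.014,"az": 0.118,"gripper": -1}])

```text
schema error: expected keys tx, ty, tz, ax, ay, az, gripper
```

Emit:
step_arm(increments=[{"tx": 0.142,"ty": -0.078,"tz": -0.014,"az": 0.118,"gripper": -1},{"tx": 0.137,"ty": -0.087,"tz": -0.014,"az": 0.118,"gripper": -1},{"tx": 0.132,"ty": -0.095,"tz": -0.014,"az": 0.118,"gripper": -1},{"tx": 0.126,"ty": -0.102,"tz": -0.014,"az": 0.118,"gripper": -1},{"gripper": -1},{"gripper": -1},{"gripper": -1},{"gripper": -1}])

```text
schema error: expected keys tx, ty, tz, ax, ay, az, gripper
```

Run:
```python
from cell import robot
import cv2,numpy as np
s=robot.read_state();print({k:s[k] for k in('clock','ee_pos','orientation','joint_positions','grip_width','force')})
c='wrist'
d=robot.read_camera(c);cv2.imwrite('pics/w1.png',d['image'][:,:,::-1])
np.savez('w1.npz',**d)
for q in('clamp_a','clamp_a_pad','clamp_a_push','clamp_a_jawface','sleeve'):
  for k in range(2):
    for r in robot.mark_of(q,c)[:2]:
        X=np.array(r['position']);p=d['R']@X+d['t'];print(c,q,round(r['conf'],2),X.round(4),int(d['fx']*p[0]/p[2]+d['cx']),int(d['fy']*p[1]/p[2]+d['cy']))
```

```text
{'clock': 1.1, 'ee_pos': array([0.17435649, 0.60014794, 0.21183616]), 'orientation': array([ 1.79997414e+02, -7.36485862e-04, -1.62021550e+01]), 'joint_positions': array([ 8.86150550e+01,  2.20418222e+01,  4.50792818e-01,  5.45091830e-05,
       -6.84116589e+01, -1.48172300e+01]), 'grip_width': 1.0024845223900658, 'force': array([0.69530807, 0.32243337, 0.28768293])}
```

View pics/w1.png

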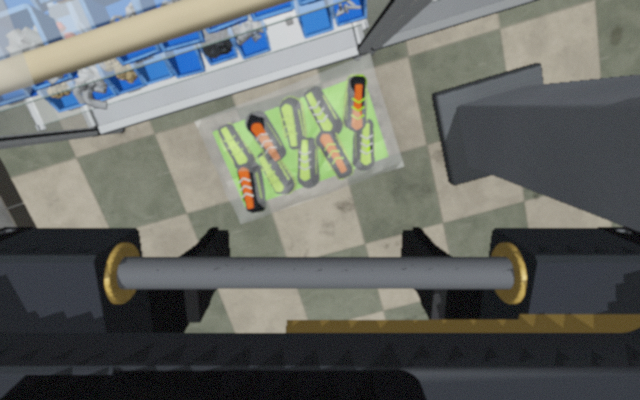

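The wrist picture shows only the floor, because the moves were refused: every key must be present in a row. I'll send them again.

Emit:
step_arm(increments=[{"tx": 0.126,"ty": 0.102,"tz": -0.014,"ax": 0,"ay": 0,"az": 0.118,"gripper": -1},{"tx": 0.132,"ty": 0.094,"tz": -0.014,"ax": 0,"ay": 0,"az": 0.118,"gripper": -1},{"tx": 0.138,"ty": 0.086,"tz": -0.014,"ax": 0,"ay": 0,"az": 0.118,"gripper": -1},{"tx": 0.142,"ty": 0.078,"tz": -0.014,"ax": 0,"ay": 0,"az": 0.118,"gripper": -1},{"tx": 0.147,"ty": 0.07,"tz": -0.014,"ax": 0,"ay": 0,"az": 0.118,"gripper": -1},{"tx": 0.151,"ty": 0.061,"tz": -0.014,"ax": 0,"ay": 0,"az": 0.118,"gripper": -1},{"tx": 0.154,"ty": 0.052,"tz": -0.014,"ax": 0,"ay": 0,"az": 0.118,"gripper": -1},{"tx": 0.157,"ty": 0.043,"tz": -0.014,"ax": 0,"ay": 0,"az": 0.118,"gripper": -1},{"tx": 0.159,"ty": 0.033,"tz": -0.014,"ax": 0,"ay": 0,"az": 0.118,"gripper": -1},{"tx": 0.161,"ty": 0.024,"tz": -0.014,"ax": 0,"ay": 0,"az": 0.118,"gripper": -1}], grip_force=15)

```text
clock: 2.48
ee_pos: [0.361, 0.3322, 0.2403]
orientation: [-180.0, 0.0, -50.2]
force: [1.5, 0.4, 0.5]
grip_width: 0.324
grip_force: 0.0
```

Emit:
step_arm(increments=[{"tx": 0.162,"ty": 0.014,"tz": -0.014,"ax": 0,"ay": 0,"az": 0.118,"gripper": -1},{"tx": 0.162,"ty": 0.005,"tz": -0.014,"ax": 0,"ay": 0,"az": 0.118,"gripper": -1},{"tx": 0.162,"ty": -0.005,"tz": -0.014,"ax": 0,"ay": 0,"az": 0.118,"gripper": -1},{"tx": 0.162,"ty": -0.014,"tz": -0.014,"ax": 0,"ay": 0,"az": 0.118,"gripper": -1},{"tx": 0.161,"ty": -0.024,"tz": -0.014,"ax": 0,"ay": 0,"az": 0.118,"gripper": -1},{"tx": 0.159,"ty": -0.033,"tz": -0.014,"ax": 0,"ay": 0,"az": 0.118,"gripper": -1},{"tx": 0.157,"ty": -0.043,"tz": -0.014,"ax": 0,"ay": 0,"az": 0.118,"gripper": -1},{"tx": 0.154,"ty": -0.052,"tz": -0.014,"ax": 0,"ay": 0,"az": 0.118,"gripper": -1},{"tx": 0.151,"ty": -0.061,"tz": -0.014,"ax": 0,"ay": 0,"az": 0.118,"gripper": -1},{"tx": 0.147,"ty": -0.07,"tz": -0.014,"ax": 0,"ay": 0,"az": 0.118,"gripper": -1}])

```text
clock: 3.32
ee_pos: [0.5473, 0.0656, 0.2682]
orientation: [-180.0, 0.0, -84.0]
force: [-0.4, 0.7, 0.3]
grip_width: 0.005
grip_force: 0.0
```

Emit:
step_arm(increments=[{"tx": 0.142,"ty": -0.078,"tz": -0.014,"ax": 0,"ay": 0,"az": 0.118,"gripper": -1},{"tx": 0.137,"ty": -0.087,"tz": -0.014,"ax": 0,"ay": 0,"az": 0.118,"gripper": -1},{"tx": 0.132,"ty": -0.095,"tz": -0.014,"ax": 0,"ay": 0,"az": 0.118,"gripper": -1},{"tx": 0.126,"ty": -0.102,"tz": -0.014,"ax": 0,"ay": 0,"az": 0.118,"gripper": -1},{"tx": 0,"ty": 0,"tz": 0,"ax": 0,"ay": 0,"az": 0,"gripper": -1},{"tx": 0,"ty": 0,"tz": 0,"ax": 0,"ay": 0,"az": 0,"gripper": -1},{"tx": 0,"ty": 0,"tz": 0,"ax": 0,"ay": 0,"az": 0,"gripper": -1},{"tx": 0,"ty": 0,"tz": 0,"ax": 0,"ay": 0,"az": 0,"gripper": -1}])

```text
clock: 3.98
ee_pos: [0.6207, -0.0383, 0.2791]
orientation: [180.0, 0.0, -97.3]
force: [-0.0, 0.9, 0.4]
grip_width: 0.004
grip_force: 0.0
```

Run:
```python
from cell import robot
import cv2,numpy as np
s=robot.read_state();print({k:s[k] for k in('clock','ee_pos','orientation','joint_positions','grip_width','force')})
c='wrist'
d=robot.read_camera(c);cv2.imwrite('pics/w2.png',d['image'][:,:,::-1])
np.savez('w2.npz',**d)
for q in('clamp_a','clamp_a_pad','clamp_a_push','clamp_a_jawface','sleeve'):
    for r in robot.mark_of(q,c)[:2]:
        X=np.array(r['position']);p=d['R']@X+d['t'];print(c,q,round(r['conf'],2),X.round(4),int(d['fx']*p[0]/p[2]+d['cx']),int(d['fy']*p[1]/p[2]+d['cy']))
```

```text
{'clock': 3.9833, 'ee_pos': array([ 0.62066927, -0.03834943,  0.2791257 ]), 'orientation': array([ 1.79988587e+02,  5.58931941e-03, -9.72623437e+01]), 'joint_positions': array([ 1.13502126e+01,  1.96913325e+01,  6.51442410e+00, -9.18089710e-03,
       -7.68321235e+01, -1.86104635e+01]), 'grip_width': 0.003835361843673333, 'force': array([-0.02893361,  0.91465003,  0.40207892])}
wrist clamp_a 0.76 [ 0.6571 -0.0299  0.001 ] 288 169
wrist clamp_a 0.63 [ 0.4789  0.0508 -0.0027] 424 209
wrist clamp_a_pad 0.98 [ 0.6499 -0.0557  0.0545] 287 154
wrist clamp_a_push 0.57 [ 0.6605 -0.0314  0.0653] 281 178
wrist clamp_a_jawface 0.58 [ 0.6465 -0.0862  0.0502] 287 127
wrist sleeve 0.63 [ 0.4836 -0.1986  0.0049] 412 11
wrist sleeve 0.3 [ 0.4117  0.0379 -0.0016] 473 194
```

View pics/w2.png

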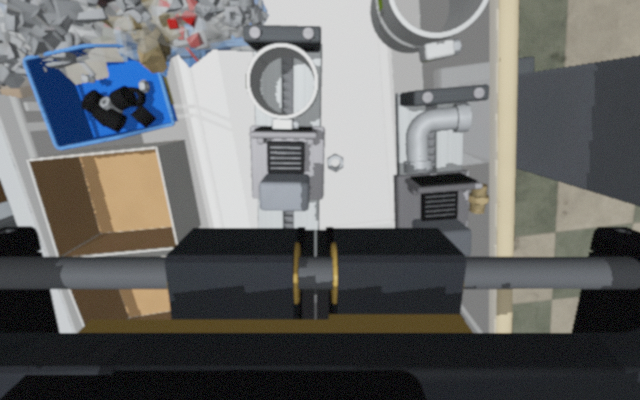

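The wrist view shows clamp_a nearly vertical in the image: fixed jaw (284,35), ribbed plate (286,157), housing (285,192). I'll enlarge that part and back-project the edges.

Run:
```python
import cv2,numpy as np
im=cv2.imread('pics/w2.png')[20:230,230:340]
cv2.imwrite('pics/w2c.png',cv2.resize(im[85:210-15],None,fx=6,fy=5.4,interpolation=cv2.INTER_CUBIC)) if 0 else cv2.imwrite('pics/w2c.png',cv2.resize(im[95:200],None,fx=5,fy=5,interpolation=cv2.INTER_CUBIC))
d=np.load('w2.npz')
def bp(u,v,z):
    r=d['R'].T@np.array([(u-d['cx'])/d['fx'],(v-d['cy'])/d['fy'],1]);c=-d['R'].T@d['t'];return (c+r*(z-c[2])/r[2]).round(4)
print(-d['R'].T@d['t'])
for n,u,v,z in[('fixjawL',248,27,.085),('fixjawR',320,27,.085),('plateL',251,130,.085),('plateR',325,130,.085),('padL',268,157,.054),('padR',305,157,.054),('hsgL',262,178,.082),('hsgR',309,178,.082)]:print(n,bp(u,v,z))
```

```text
[ 0.6120517  -0.10660771  0.45282488]
fixjawL [ 0.6673 -0.1891  0.085 ]
fixjawR [ 0.5972 -0.1801  0.085 ]
plateL [ 0.6817 -0.0907  0.085 ]
plateR [ 0.6043 -0.0808  0.085 ]
padL [ 0.6733 -0.0563  0.054 ]
padR [ 0.6305 -0.0508  0.054 ]
hsgL [ 0.6793 -0.0377  0.082 ]
hsgR [ 0.6279 -0.0311  0.082 ]
```

View pics/w2c.png

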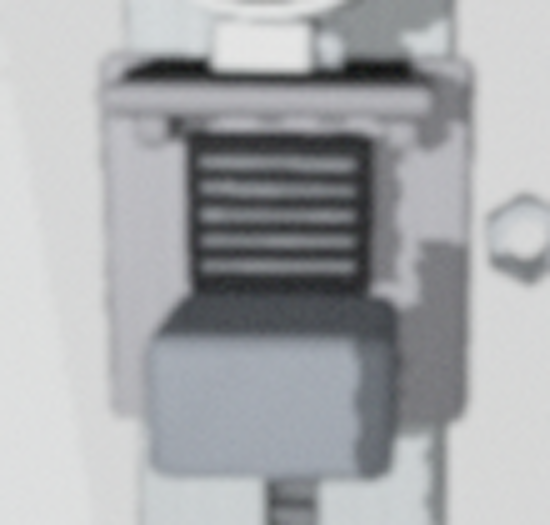

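The crop shows the ribbed plate centred at pixel (286,157.5) and the housing's front top edge at (284.5,182). The jaw plate top spans (251 to 316, 132 to 137).

Run:
```python
import numpy as np
d=np.load('w2.npz')
def bp(u,v,z):
    r=d['R'].T@np.array([(u-d['cx'])/d['fx'],(v-d['cy'])/d['fy'],1]);c=-d['R'].T@d['t'];return (c+r*(z-c[2])/r[2]).round(4)
a=np.radians(82.7);ex=np.array([np.cos(a),np.sin(a)]);ey=np.array([-ex[1],ex[0]])
o=np.array([.62067,-.03835])
for n,u,v,z in[('pad',286,157.5,.054),('hsg',284.5,182,.082),('plate-',283.6,131.6,.085),('plate+',283.6,137.4,.085),('fixj',284,27,.085),('hsgback',283.5,210,.082),('nut',336,162,.011)]:
    p=bp(u,v,z);q=p[:2]-o;print(n,p,'along',(q@ex*1e3).round(1),'across',(q@ey*1e3).round(1))
```

```text
pad [ 0.6526 -0.053   0.054 ] along -10.5 across -33.5
hsg [ 0.6554 -0.0301  0.082 ] along 12.6 across -33.4
plate- [ 0.6478 -0.0847  0.085 ] along -42.5 across -32.8
plate+ [ 0.6488 -0.0787  0.085 ] along -36.4 across -33.0
fixj [ 0.6323 -0.1846  0.085 ] along -143.6 across -30.1
hsgback [0.6614 0.0018 0.082 ] along 45.0 across -35.3
nut [ 0.5935 -0.0332  0.011 ] along 1.7 across 27.6
```

Emit:
step_arm(increments=[{"tx": 0.0,"ty": -0.056,"tz": 0.05,"ax": 0,"ay": 0,"az": 0,"gripper": -1},{"tx": 0.005,"ty": -0.056,"tz": 0.1,"ax": 0,"ay": 0,"az": 0,"gripper": -1},{"tx": 0,"ty": -0.055,"tz": 0.15,"ax": 0,"ay": 0,"az": 0,"gripper": -1},{"tx": 0,"ty": 0,"tz": 0.15,"ax": 0,"ay": 0,"az": 0,"gripper": -1},{"tx": 0,"ty": 0,"tz": 0.15,"ax": 0,"ay": 0,"az": 0,"gripper": -1},{"tx": 0,"ty": 0,"tz": 0.15,"ax": 0,"ay": 0,"az": 0,"gripper": -1},{"tx": 0,"ty": 0,"tz": 0.095,"ax": 0,"ay": 0,"az": 0,"gripper": -1},{"tx": 0,"ty": 0,"tz": 0,"ax": 0,"ay": 0,"az": 0,"gripper": -1},{"tx": 0,"ty": 0,"tz": 0,"ax": 0,"ay": 0,"az": 0,"gripper": -1}])

```text
clock: 5.03
ee_pos: [0.6541, -0.0445, 0.1085]
orientation: [179.8, -0.1, -97.3]
force: [0.0, -0.3, 0.2]
grip_width: 0.007
grip_force: 0.0
```

Run:
```python
from cell import robot
import cv2,numpy as np
s=robot.read_state();print({k:s[k] for k in('clock','ee_pos','orientation','force')})
a=robot.read_camera('scene')['image'][130:250,270:450,::-1]
b=robot.read_camera('wrist')['image'][:,:,::-1]
cv2.imwrite('pics/s3.png',np.vstack([cv2.resize(a,None,fx=4,fy=4,interpolation=cv2.INTER_CUBIC)[:340],cv2.resize(b[:230],(720,259))]))
```

```text
{'clock': 5.0333, 'ee_pos': array([ 0.65407622, -0.04454841,  0.10851938]), 'orientation': array([ 1.79848643e+02, -7.53155468e-02, -9.73134048e+01]), 'force': array([ 0.00158249, -0.31055381,  0.22262015])}
```

View pics/s3.png

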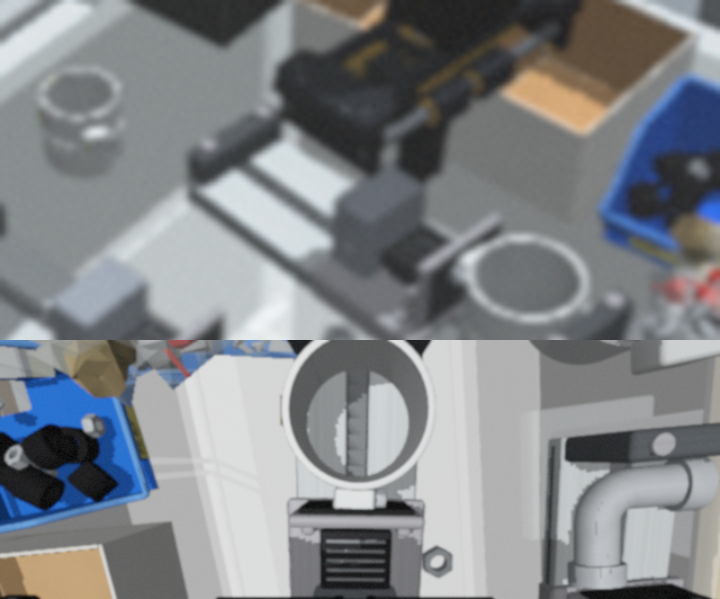

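Run:
```python
from cell import robot
import cv2,numpy as np
d=robot.read_camera('scene')
for X in([.6541,-.0445,.0865],[.6541,-.0445,.15],[.6526,-.053,.054],[.6554,-.03,.082],[.6614,.0018,.082]):
    p=d['R']@X+d['t'];u,v=d['fx']*p[0]/p[2]+d['cx'],d['fy']*p[1]/p[2]+d['cy'];print(X,round((u-270)*4),round((v-130)*4))
print(-d['R'].T@d['t'])
d=robot.read_camera('wrist')
for X in([.6541,-.0445,.0865],[.6526,-.053,.054],[.6554,-.03,.082]):
    p=d['R']@X+d['t'];u,v=d['fx']*p[0]/p[2]+d['cx'],d['fy']*p[1]/p[2]+d['cy'];print(X,u,v)
```

```text
[0.6541, -0.0445, 0.0865] 413 206
[0.6541, -0.0445, 0.15] 420 129
[0.6526, -0.053, 0.054] 419 250
[0.6554, -0.03, 0.082] 395 200
[0.6614, 0.0018, 0.082] 360 174
[-0.11040687 -0.51323678  0.91381683]
[0.6541, -0.0445, 0.0865] 317.682193494814 221.24849479248405
[0.6526, -0.053, 0.054] 318.06469292778166 194.35017250259523
[0.6554, -0.03, 0.082] 318.4924050934903 240.63923019787148
```

Run:
```python
from cell import robot
import cv2,numpy as np
a=robot.read_camera('scene')['image'][140:205,330:405,::-1].copy()
a=cv2.resize(a,None,fx=8,fy=8,interpolation=cv2.INTER_CUBIC)
cv2.drawMarker(a,(int((413/4-60)*8),int((206/4-10)*8)),(0,0,255),0,20,2)
cv2.imwrite('pics/s4.png',a)
```

```text
(no output)
```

View pics/s4.png

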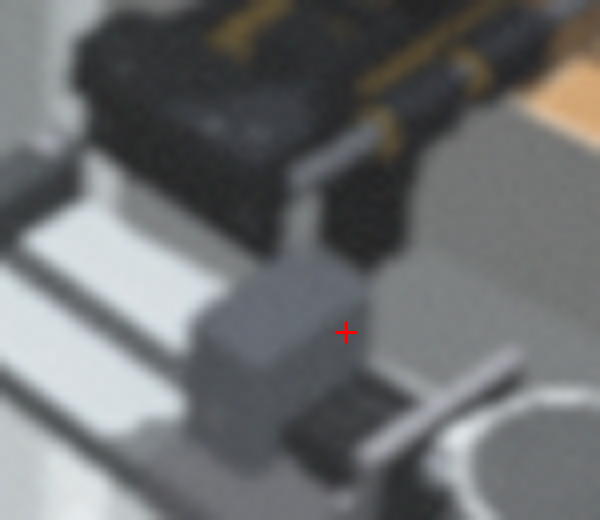

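The crop shows the finger's dark lower corner at about (400,262). That is roughly 25 mm higher than tcp_to_tips predicts, which would be (400,322). I'll go down in small guarded steps and watch the force.

Emit:
step_arm(increments=[{"tx": 0,"ty": 0,"tz": 0.05,"ax": 0,"ay": 0,"az": 0,"gripper": -1},{"tx": 0,"ty": 0,"tz": 0.05,"ax": 0,"ay": 0,"az": 0,"gripper": -1},{"tx": 0,"ty": 0,"tz": 0.03,"ax": 0,"ay": 0,"az": 0,"gripper": -1},{"tx": 0,"ty": 0,"tz": 0,"ax": 0,"ay": 0,"az": 0,"gripper": -1},{"tx": 0,"ty": 0,"tz": 0,"ax": 0,"ay": 0,"az": 0,"gripper": -1}])

```text
clock: 5.7
ee_pos: [0.6537, -0.0444, 0.083]
orientation: [179.9, -0.0, -97.3]
force: [0.1, 0.7, 0.5]
grip_width: 0.007
grip_force: 0.0
```

Emit:
step_arm(increments=[{"tx": 0,"ty": 0,"tz": 0.015,"ax": 0,"ay": 0,"az": 0,"gripper": -1},{"tx": 0,"ty": 0,"tz": 0.015,"ax": 0,"ay": 0,"az": 0,"gripper": -1},{"tx": 0,"ty": 0,"tz": 0,"ax": 0,"ay": 0,"az": 0,"gripper": -1}])

```text
clock: 5.95
ee_pos: [0.6539, -0.0443, 0.0775]
orientation: [180.0, -0.0, -97.3]
force: [-0.0, -0.6, 0.1]
grip_width: 0.006
grip_force: 0.0
```

Run:
```python
from cell import robot
import cv2,numpy as np
s=robot.read_state();print({k:s[k] for k in('clock','ee_pos','orientation','force','ft_torque')})
a=robot.read_camera('scene')['image'][140:205,330:405,::-1].copy()
b=robot.read_camera('wrist')['image'][130:260,250:390,::-1]
cv2.imwrite('pics/s5.png',np.hstack([cv2.resize(a,(450,390),interpolation=cv2.INTER_CUBIC),cv2.resize(b,(350,390),interpolation=cv2.INTER_CUBIC)]))
```

```text
{'clock': 5.95, 'ee_pos': array([ 0.65388195, -0.04428361,  0.07747689]), 'orientation': array([ 1.79951004e+02, -1.84961736e-03, -9.73439352e+01]), 'force': array([-0.01481575, -0.55523553,  0.14765317]), 'ft_torque': array([ 0.08287682, -0.02059339, -0.07364835])}
```

View pics/s5.png

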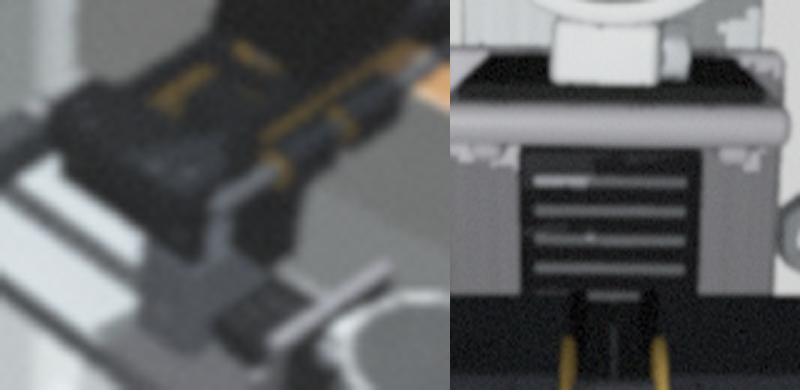

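The scene half shows the finger's lower corner about 20 mm above the plate. The wrist half shows the tips at about (575–655,300), over the plate's housing end. There is no contact yet, so I continue the guarded descent.

Emit:
step_arm(increments=[{"tx": 0,"ty": 0,"tz": 0.01,"ax": 0,"ay": 0,"az": 0,"gripper": -1},{"tx": 0,"ty": 0,"tz": 0.01,"ax": 0,"ay": 0,"az": 0,"gripper": -1},{"tx": 0,"ty": 0,"tz": 0,"ax": 0,"ay": 0,"az": 0,"gripper": -1}])

```text
clock: 6.3
ee_pos: [0.6539, -0.0443, 0.0736]
orientation: [180.0, -0.0, -97.3]
force: [-0.4, -0.2, -0.2]
grip_width: 0.007
grip_force: 0.0
```

Emit:
step_arm(increments=[{"tx": 0,"ty": 0,"tz": 0.01,"ax": 0,"ay": 0,"az": 0,"gripper": -1},{"tx": 0,"ty": 0,"tz": 0.01,"ax": 0,"ay": 0,"az": 0,"gripper": -1},{"tx": 0,"ty": 0,"tz": 0,"ax": 0,"ay": 0,"az": 0,"gripper": -1}])

```text
clock: 6.55
ee_pos: [0.6539, -0.0443, 0.0695]
orientation: [179.9, -0.0, -97.3]
force: [-0.5, 0.0, -0.1]
grip_width: 0.004
grip_force: 0.0
```

Emit:
step_arm(increments=[{"tx": 0,"ty": 0,"tz": 0.015,"ax": 0,"ay": 0,"az": 0,"gripper": -1},{"tx": 0,"ty": 0,"tz": 0.015,"ax": 0,"ay": 0,"az": 0,"gripper": -1},{"tx": 0,"ty": 0,"tz": 0,"ax": 0,"ay": 0,"az": 0,"gripper": -1}])

```text
clock: 6.8
ee_pos: [0.6536, -0.0443, 0.0631]
orientation: [179.9, -0.0, -97.3]
force: [-0.1, 0.6, 0.1]
grip_width: 0.007
grip_force: 0.0
```

Emit:
step_arm(increments=[{"tx": 0,"ty": 0,"tz": 0.01,"ax": 0,"ay": 0,"az": 0,"gripper": -1},{"tx": 0,"ty": 0,"tz": 0.01,"ax": 0,"ay": 0,"az": 0,"gripper": -1},{"tx": 0,"ty": 0,"tz": 0,"ax": 0,"ay": 0,"az": 0,"gripper": -1}])

```text
clock: 7.05
ee_pos: [0.6539, -0.0443, 0.0595]
orientation: [180.0, -0.0, -97.3]
force: [-0.6, 0.2, -0.8]
grip_width: 0.005
grip_force: 0.0
```

Run:
```python
from cell import robot
import cv2,numpy as np
s=robot.read_state();print({k:s[k] for k in('clock','ee_pos','force','ft_torque')})
a=robot.read_camera('scene')['image'][140:205,330:405,::-1].copy()
b=robot.read_camera('wrist')['image'][130:260,250:390,::-1]
cv2.imwrite('pics/s6.png',np.hstack([cv2.resize(a,(450,390),interpolation=cv2.INTER_CUBIC),cv2.resize(b,(350,390),interpolation=cv2.INTER_CUBIC)]))
```

```text
{'clock': 7.05, 'ee_pos': array([ 0.65388321, -0.04431565,  0.05950874]), 'force': array([-0.57180478,  0.1936764 , -0.75001329]), 'ft_torque': array([ 0.09930938, -0.00991068, -0.01205987])}
```

View pics/s6.png

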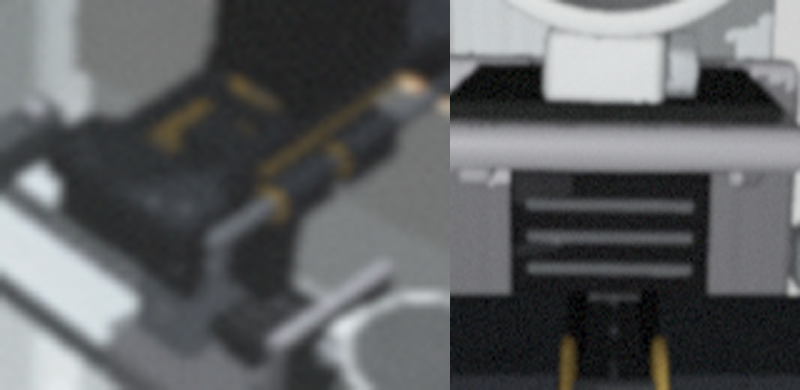

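The scene half shows the gripper body overhanging the housing, clear of it. In the wrist half the tips are still hidden above the plate's housing end and the force is about 0. I'll keep going down in small steps.

Emit:
step_arm(increments=[{"tx": 0,"ty": 0,"tz": 0.01,"ax": 0,"ay": 0,"az": 0,"gripper": -1},{"tx": 0,"ty": 0,"tz": 0.005,"ax": 0,"ay": 0,"az": 0,"gripper": -1},{"tx": 0,"ty": 0,"tz": 0,"ax": 0,"ay": 0,"az": 0,"gripper": -1}])

```text
clock: 7.4
ee_pos: [0.654, -0.0443, 0.0567]
orientation: [180.0, -0.0, -97.3]
force: [0.3, 0.9, 0.9]
grip_width: 0.005
grip_force: 0.0
```

Emit:
step_arm(increments=[{"tx": 0,"ty": 0,"tz": 0.005,"ax": 0,"ay": 0,"az": 0,"gripper": -1},{"tx": 0,"ty": 0,"tz": 0.005,"ax": 0,"ay": 0,"az": 0,"gripper": -1},{"tx": 0,"ty": 0,"tz": 0,"ax": 0,"ay": 0,"az": 0,"gripper": -1}])

```text
clock: 7.65
ee_pos: [0.6541, -0.0443, 0.0548]
orientation: [180.0, -0.0, -97.3]
force: [0.4, -0.5, 0.1]
grip_width: 0.006
grip_force: 0.0
```

Emit:
step_arm(increments=[{"tx": 0,"ty": 0,"tz": 0.005,"ax": 0,"ay": 0,"az": 0,"gripper": -1},{"tx": 0,"ty": 0,"tz": 0.005,"ax": 0,"ay": 0,"az": 0,"gripper": -1},{"tx": 0,"ty": 0,"tz": 0,"ax": 0,"ay": 0,"az": 0,"gripper": -1}])

```text
clock: 7.9
ee_pos: [0.654, -0.0443, 0.0528]
orientation: [180.0, -0.0, -97.3]
force: [0.9, -0.6, -0.4]
grip_width: 0.004
grip_force: 0.0
```

Emit:
step_arm(increments=[{"tx": 0,"ty": 0,"tz": 0.005,"ax": 0,"ay": 0,"az": 0,"gripper": -1},{"tx": 0,"ty": 0,"tz": 0.005,"ax": 0,"ay": 0,"az": 0,"gripper": -1},{"tx": 0,"ty": 0,"tz": 0,"ax": 0,"ay": 0,"az": 0,"gripper": -1}])

```text
clock: 8.15
ee_pos: [0.654, -0.0443, 0.0508]
orientation: [180.0, -0.0, -97.3]
force: [0.9, -0.0, -0.3]
grip_width: 0.006
grip_force: 0.0
```

Run:
```python
from cell import robot
import cv2,numpy as np
d=np.load('w1.npz');print(d['fx'],d['fy'],d['cx'],d['cy'])
yaw=np.radians(-16.2);T=np.array([[np.cos(yaw),np.sin(yaw),0],[np.sin(yaw),-np.cos(yaw),0],[0,0,-1]])
p0=np.array([.1744,.6001,.2118])
for h in(-.04,-.02,0,.022):
  for y in(-.0435,.0435):
    for x in(-.0095,.0095):
      q=d['R']@(p0+T@[x,y,h])+d['t'];print(h,y,x,(d['fx']*q[0]/q[2]+d['cx']).round(),(d['fy']*q[1]/q[2]+d['cy']).round())
s=robot.read_state();print(s['ee_pos'],s['force'],s['ft_torque'],s['tau'])
d=robot.read_camera('wrist');np.savez('w3.npz',**d)
for c in('wrist','scene'):
  if c=='scene': robot.read_camera(c)
  for q in('clamp_a_pad','clamp_a_push','clamp_a_jawface'):
    for r in robot.mark_of(q,c)[:2]:print(c,q,r)
a=robot.read_camera('scene')['image'][140:205,330:405,::-1].copy()
b=d['image'][130:400,150:490,::-1]; e=cv2.imread('pics/w1.png')[190:350,150:490]
f=cv2.LUT(np.hstack([cv2.resize(a,(375,325),interpolation=cv2.INTER_CUBIC),cv2.resize(b,(410,325))]),(255*(np.arange(256)/255)**.5).astype(np.uint8))
g=cv2.LUT(cv2.resize(e,(785,270)),(255*(np.arange(256)/255)**.5).astype(np.uint8))
cv2.imwrite('pics/s7.png',np.vstack([f,g]))
```

```text
343.1170565467668 343.1170565467668 315.0752435505467 196.27029325236234
-0.04 -0.0435 -0.0095 217.0 293.0
-0.04 -0.0435 0.0095 213.0 252.0
-0.04 0.0435 -0.0095 416.0 292.0
-0.04 0.0435 0.0095 420.0 252.0
-0.02 -0.0435 -0.0095 228.0 271.0
-0.02 -0.0435 0.0095 225.0 235.0
-0.02 0.0435 -0.0095 405.0 271.0
-0.02 0.0435 0.0095 407.0 235.0
0 -0.0435 -0.0095 237.0 254.0
0 -0.0435 0.0095 235.0 221.0
0 0.0435 -0.0095 396.0 254.0
0 0.0435 0.0095 398.0 221.0
0.022 -0.0435 -0.0095 245.0 239.0
0.022 -0.0435 0.0095 243.0 209.0
0.022 0.0435 -0.0095 387.0 239.0
0.022 0.0435 0.0095 389.0 209.0
[ 0.65400553 -0.04431342  0.05075184] [ 0.91468935 -0.01433984 -0.29318522] [ 0.06603636 -0.0251603   0.02277715] [ 1.27548128e-02 -4.53416848e+01  1.57680953e+01  3.55691269e+00
  3.29569692e-02  6.63261799e-04]
wrist clamp_a_pad {'position': [0.6509, -0.0544, 0.0541], 'conf': 0.62}
wrist clamp_a_push {'position': [0.5936, -0.0323, -0.0021], 'conf': 0.57}
wrist clamp_a_jawface {'position': [0.6463, -0.09, 0.0504], 'conf': 0.67}
wrist clamp_a_jawface {'position': [0.6527, -0.0525, 0.0526], 'conf': 0.34}
scene clamp_a_pad {'position': [0.6532, -0.0552, 0.0567], 'conf': 0.61}
scene clamp_a_push {'position': [0.6612, -0.0291, 0.0638], 'conf': 0.61}
scene clamp_a_push {'position': [0.4829, 0.0483, -0.0029], 'conf': 0.25}
scene clamp_a_jawface {'position': [0.6458, -0.0908, 0.0482], 'conf': 0.56}
```

View pics/s7.png

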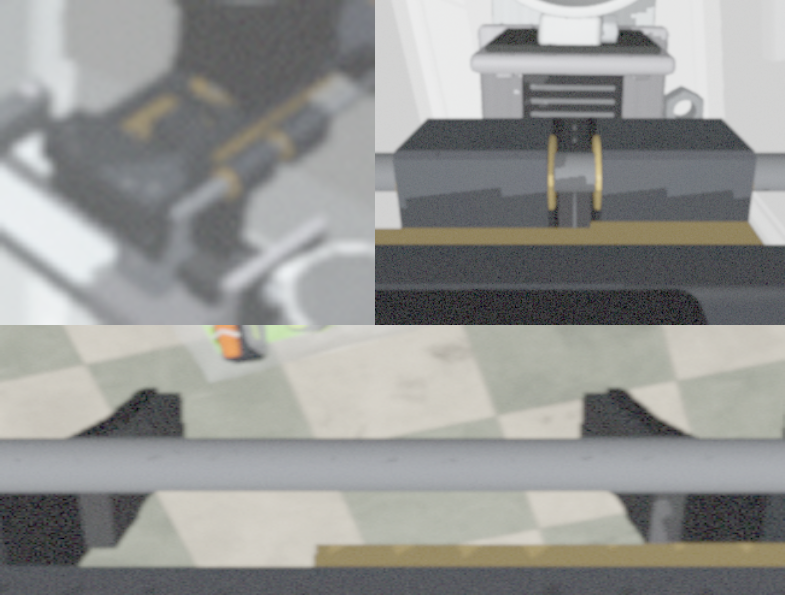

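The gamma-lifted views put the tips at about (229,227) and (402,227) in the w1 image. That is about 10 mm behind the TCP, not 22 mm ahead of it. Contact should therefore come near TCP z = 0.044, and the body is well clear, so I continue.

Emit:
step_arm(increments=[{"tx": 0,"ty": 0,"tz": 0.005,"ax": 0,"ay": 0,"az": 0,"gripper": -1},{"tx": 0,"ty": 0,"tz": 0.005,"ax": 0,"ay": 0,"az": 0,"gripper": -1},{"tx": 0,"ty": 0,"tz": 0.005,"ax": 0,"ay": 0,"az": 0,"gripper": -1},{"tx": 0,"ty": 0,"tz": 0,"ax": 0,"ay": 0,"az": 0,"gripper": -1}])

```text
clock: 8.93
ee_pos: [0.654, -0.0443, 0.0477]
orientation: [180.0, -0.0, -97.3]
force: [-0.2, 0.6, 0.4]
grip_width: 0.005
grip_force: 0.0
```

Emit:
step_arm(increments=[{"tx": 0,"ty": 0,"tz": 0.005,"ax": 0,"ay": 0,"az": 0,"gripper": -1},{"tx": 0,"ty": 0,"tz": 0.005,"ax": 0,"ay": 0,"az": 0,"gripper": -1},{"tx": 0,"ty": 0,"tz": 0,"ax": 0,"ay": 0,"az": 0,"gripper": -1}])

```text
clock: 9.18
ee_pos: [0.654, -0.0443, 0.0457]
orientation: [180.0, -0.0, -97.3]
force: [-0.7, 0.1, -0.2]
grip_width: 0.005
grip_force: 0.0
```

Emit:
step_arm(increments=[{"tx": 0,"ty": 0,"tz": 0.005,"ax": 0,"ay": 0,"az": 0,"gripper": -1},{"tx": 0,"ty": 0,"tz": 0.005,"ax": 0,"ay": 0,"az": 0,"gripper": -1},{"tx": 0,"ty": 0,"tz": 0,"ax": 0,"ay": 0,"az": 0,"gripper": -1}])

```text
clock: 9.43
ee_pos: [0.6542, -0.0443, 0.0439]
orientation: [180.0, -0.0, -97.3]
force: [-0.3, 0.2, 0.5]
grip_width: 0.005
grip_force: 0.0
```

Emit:
step_arm(increments=[{"tx": 0,"ty": 0,"tz": 0.005,"ax": 0,"ay": 0,"az": 0,"gripper": -1},{"tx": 0,"ty": 0,"tz": 0.005,"ax": 0,"ay": 0,"az": 0,"gripper": -1},{"tx": 0,"ty": 0,"tz": 0,"ax": 0,"ay": 0,"az": 0,"gripper": -1}])

```text
clock: 9.68
ee_pos: [0.6543, -0.0443, 0.0424]
orientation: [-180.0, -0.0, -97.3]
force: [-1.2, -0.6, 3.2]
grip_width: 0.003
grip_force: 1.6
```

Contact came at TCP z of about 0.0425 with 3.2 N, which matches the plate spring. Now I press the plate down.

Emit:
step_arm(increments=[{"tx": 0,"ty": 0,"tz": 0.005,"ax": 0,"ay": 0,"az": 0,"gripper": -1},{"tx": 0,"ty": 0,"tz": 0.005,"ax": 0,"ay": 0,"az": 0,"gripper": -1},{"tx": 0,"ty": 0,"tz": 0.005,"ax": 0,"ay": 0,"az": 0,"gripper": -1},{"tx": 0,"ty": 0,"tz": 0,"ax": 0,"ay": 0,"az": 0,"gripper": -1}])

```text
clock: 10.02
ee_pos: [0.6543, -0.0443, 0.0391]
orientation: [-180.0, -0.0, -97.3]
force: [-1.4, 0.4, 5.0]
grip_width: 0.005
grip_force: 2.0
```

Emit:
step_arm(increments=[{"tx": 0,"ty": 0,"tz": 0.005,"ax": 0,"ay": 0,"az": 0,"gripper": -1},{"tx": 0,"ty": 0,"tz": 0.005,"ax": 0,"ay": 0,"az": 0,"gripper": -1},{"tx": 0,"ty": 0,"tz": 0.005,"ax": 0,"ay": 0,"az": 0,"gripper": -1},{"tx": 0,"ty": 0,"tz": 0,"ax": 0,"ay": 0,"az": 0,"gripper": -1}])

```text
clock: 10.35
ee_pos: [0.6543, -0.0443, 0.036]
orientation: [-180.0, -0.0, -97.3]
force: [-1.5, 0.8, 4.1]
grip_width: 0.006
grip_force: 2.4
```

Spring-like, as expected. Now down to the stop.

Emit:
step_arm(increments=[{"tx": 0,"ty": 0,"tz": 0.005,"ax": 0,"ay": 0,"az": 0,"gripper": -1},{"tx": 0,"ty": 0,"tz": 0.005,"ax": 0,"ay": 0,"az": 0,"gripper": -1},{"tx": 0,"ty": 0,"tz": 0,"ax": 0,"ay": 0,"az": 0,"gripper": -1}])

```text
clock: 10.6
ee_pos: [0.6543, -0.0443, 0.0357]
orientation: [-180.0, -0.0, -97.3]
force: [-4.7, 0.6, 11.8]
grip_width: 0.008
grip_force: 5.6
```

The stop is reached at z 0.0357 with 12 N. Now I push the jaw along clamp +x, which is tool −x.

Emit:
step_arm(increments=[{"tx": -0.01,"ty": 0,"tz": 0,"ax": 0,"ay": 0,"az": 0,"gripper": -1},{"tx": -0.015,"ty": 0,"tz": 0,"ax": 0,"ay": 0,"az": 0,"gripper": -1},{"tx": -0.02,"ty": 0,"tz": 0,"ax": 0,"ay": 0,"az": 0,"gripper": -1},{"tx": -0.02,"ty": 0,"tz": 0,"ax": 0,"ay": 0,"az": 0,"gripper": -1},{"tx": -0.02,"ty": 0,"tz": 0,"ax": 0,"ay": 0,"az": 0,"gripper": -1},{"tx": -0.02,"ty": 0,"tz": 0,"ax": 0,"ay": 0,"az": 0,"gripper": -1}])

```text
clock: 11.1
ee_pos: [0.6571, -0.0242, 0.0357]
orientation: [-180.0, -0.1, -97.3]
force: [-3.8, -1.9, 9.8]
grip_width: 0.007
grip_force: 5.1
```

The jaw slides with about 2 N. I continue.

Emit:
step_arm(increments=[{"tx": -0.025,"ty": 0,"tz": 0,"ax": 0,"ay": 0,"az": 0,"gripper": -1},{"tx": -0.025,"ty": 0,"tz": 0,"ax": 0,"ay": 0,"az": 0,"gripper": -1},{"tx": -0.025,"ty": 0,"tz": 0,"ax": 0,"ay": 0,"az": 0,"gripper": -1},{"tx": -0.025,"ty": 0,"tz": 0,"ax": 0,"ay": 0,"az": 0,"gripper": -1},{"tx": -0.025,"ty": 0,"tz": 0,"ax": 0,"ay": 0,"az": 0,"gripper": -1},{"tx": -0.025,"ty": 0,"tz": 0,"ax": 0,"ay": 0,"az": 0,"gripper": -1},{"tx": -0.025,"ty": 0,"tz": 0,"ax": 0,"ay": 0,"az": 0,"gripper": -1},{"tx": -0.025,"ty": 0,"tz": 0,"ax": 0,"ay": 0,"az": 0,"gripper": -1}])

```text
clock: 11.77
ee_pos: [0.6627, 0.0156, 0.0357]
orientation: [-179.9, -0.1, -97.3]
force: [-1.7, -1.8, 9.1]
grip_width: 0.008
grip_force: 4.7
```

Run:
```python
from cell import robot
s=robot.read_state();print(s['clock'],s['ee_pos'],s['force'])
for c in('wrist','scene','top'):
  robot.read_camera(c)
  for q in('clamp_a_pad','clamp_a_jawface','sleeve'):
    for r in robot.mark_of(q,c)[:2]:print(c,q,r)
```

```text
11.7667 [0.66274608 0.01562636 0.03567239] [-1.67951155 -1.76697274  9.14514009]
wrist clamp_a_pad {'position': [0.6604, 0.0074, 0.0426], 'conf': 0.89}
wrist clamp_a_jawface {'position': [0.6569, -0.0267, 0.0498], 'conf': 0.56}
wrist sleeve {'position': [0.6562, -0.0296, 0.0015], 'conf': 0.67}
scene clamp_a_pad {'position': [0.6635, 0.011, 0.046], 'conf': 0.59}
scene clamp_a_jawface {'position': [0.6557, -0.0297, 0.0514], 'conf': 0.84}
scene sleeve {'position': [0.6404, -0.1309, 0.017], 'conf': 0.95}
scene sleeve {'position': [0.4858, -0.1991, 0.0039], 'conf': 0.72}
top clamp_a_pad {'position': [0.6684, 0.0056, 0.0467], 'conf': 0.44}
top clamp_a_jawface {'position': [0.6598, -0.0271, 0.0491], 'conf': 0.63}
top sleeve {'position': [0.6431, -0.1286, 0.0247], 'conf': 0.92}
top sleeve {'position': [0.4875, -0.1944, 0.004], 'conf': 0.67}
```

The jaw has followed about 60 mm and the sleeve has not moved. I push on, more gently at the end.

Emit:
step_arm(increments=[{"tx": -0.025,"ty": 0,"tz": 0,"ax": 0,"ay": 0,"az": 0,"gripper": -1},{"tx": -0.025,"ty": 0,"tz": 0,"ax": 0,"ay": 0,"az": 0,"gripper": -1},{"tx": -0.025,"ty": 0,"tz": 0,"ax": 0,"ay": 0,"az": 0,"gripper": -1},{"tx": -0.025,"ty": 0,"tz": 0,"ax": 0,"ay": 0,"az": 0,"gripper": -1},{"tx": -0.025,"ty": 0,"tz": 0,"ax": 0,"ay": 0,"az": 0,"gripper": -1},{"tx": -0.025,"ty": 0,"tz": 0,"ax": 0,"ay": 0,"az": 0,"gripper": -1},{"tx": -0.025,"ty": 0,"tz": 0,"ax": 0,"ay": 0,"az": 0,"gripper": -1},{"tx": -0.015,"ty": 0,"tz": 0,"ax": 0,"ay": 0,"az": 0,"gripper": -1}])

```text
clock: 13.03
ee_pos: [0.6681, 0.0537, 0.0357]
orientation: [-179.8, -0.0, -97.3]
force: [-0.7, -2.1, 8.9]
grip_width: 0.001
grip_force: 4.3
```

Emit:
step_arm(increments=[{"tx": -0.01,"ty": 0,"tz": 0,"ax": 0,"ay": 0,"az": 0,"gripper": -1},{"tx": -0.01,"ty": 0,"tz": 0,"ax": 0,"ay": 0,"az": 0,"gripper": -1},{"tx": 0,"ty": 0,"tz": 0,"ax": 0,"ay": 0,"az": 0,"gripper": -1}])

```text
clock: 13.28
ee_pos: [0.6685, 0.0564, 0.0357]
orientation: [-179.9, -0.1, -97.3]
force: [-1.0, -4.9, 8.8]
grip_width: 0.008
grip_force: 4.4
```

Emit:
step_arm(increments=[{"tx": -0.01,"ty": 0,"tz": 0,"ax": 0,"ay": 0,"az": 0,"gripper": -1},{"tx": -0.01,"ty": 0,"tz": 0,"ax": 0,"ay": 0,"az": 0,"gripper": -1},{"tx": 0,"ty": 0,"tz": 0,"ax": 0,"ay": 0,"az": 0,"gripper": -1},{"tx": 0,"ty": 0,"tz": 0,"ax": 0,"ay": 0,"az": 0,"gripper": -1}])

```text
clock: 13.62
ee_pos: [0.6684, 0.0568, 0.0357]
orientation: [-180.0, -0.3, -97.4]
force: [-0.3, -14.0, 8.8]
grip_width: 0.006
grip_force: 9.3
```

The jaw is home: 14 N with no further motion. I ease off the push and then lift straight up.

Emit:
step_arm(increments=[{"tx": 0.01,"ty": 0,"tz": 0,"ax": 0,"ay": 0,"az": 0,"gripper": -1},{"tx": 0.004,"ty": 0,"tz": -0.005,"ax": 0,"ay": 0,"az": 0,"gripper": -1},{"tx": 0,"ty": 0,"tz": -0.02,"ax": 0,"ay": 0,"az": 0,"gripper": -1},{"tx": 0,"ty": 0,"tz": -0.03,"ax": 0,"ay": 0,"az": 0,"gripper": -1},{"tx": 0.01,"ty": 0,"tz": -0.05,"ax": 0,"ay": 0,"az": 0,"gripper": -1},{"tx": 0.01,"ty": 0,"tz": -0.1,"ax": 0,"ay": 0,"az": 0,"gripper": -1},{"tx": 0,"ty": 0,"tz": -0.15,"ax": 0,"ay": 0,"az": 0,"gripper": -1},{"tx": 0,"ty": 0,"tz": -0.15,"ax": 0,"ay": 0,"az": 0,"gripper": -1},{"tx": 0,"ty": 0,"tz": -0.15,"ax": 0,"ay": 0,"az": 0,"gripper": -1},{"tx": 0,"ty": 0,"tz": -0.15,"ax": 0,"ay": 0,"az": 0,"gripper": -1}])

```text
clock: 14.45
ee_pos: [0.6668, 0.0553, 0.1961]
orientation: [180.0, 0.0, -97.3]
force: [0.2, 0.2, -1.4]
grip_width: 0.004
grip_force: 0.0
```

Emit:
step_arm(increments=[{"tx": 0,"ty": 0.1,"tz": -0.1,"ax": 0,"ay": 0,"az": 0,"gripper": -1},{"tx": 0,"ty": 0.15,"tz": 0,"ax": 0,"ay": 0,"az": 0,"gripper": -1},{"tx": 0,"ty": 0.15,"tz": 0,"ax": 0,"ay": 0,"az": 0,"gripper": -1},{"tx": 0,"ty": 0,"tz": 0,"ax": 0,"ay": 0,"az": 0,"gripper": -1},{"tx": 0,"ty": 0,"tz": 0,"ax": 0,"ay": 0,"az": 0,"gripper": -1}])

```text
clock: 14.87
ee_pos: [0.5866, 0.0657, 0.2156]
orientation: [-180.0, 0.1, -97.3]
force: [0.6, 0.5, -0.4]
grip_width: 0.007
grip_force: 0.0
```

Run:
```python
from cell import robot
import numpy as np
s=robot.read_state();print(s['clock'],s['ee_pos'],s['force'])
a=np.radians(82.7);ex=np.array([np.cos(a),np.sin(a)])
for c in('wrist','scene','top'):
  robot.read_camera(c)
  for q in('clamp_a_pad','clamp_a_push','clamp_a_jawface','sleeve'):
    for r in robot.mark_of(q,c)[:2]:print(c,q,r)
```

```text
14.8667 [0.58657361 0.06565774 0.21563884] [ 0.58991158  0.49933269 -0.35429206]
wrist clamp_a_pad {'position': [0.6676, 0.0452, 0.0571], 'conf': 0.64}
wrist clamp_a_push {'position': [0.6727, 0.0706, 0.0663], 'conf': 0.95}
wrist clamp_a_jawface {'position': [0.6622, 0.0094, 0.051], 'conf': 0.74}
scene clamp_a_pad {'position': [0.6685, 0.0445, 0.0547], 'conf': 0.6}
scene clamp_a_push {'position': [0.673, 0.0687, 0.0663], 'conf': 0.82}
scene clamp_a_jawface {'position': [0.6605, 0.0107, 0.0483], 'conf': 0.89}
scene sleeve {'position': [0.4854, -0.1994, -0.0003], 'conf': 0.88}
scene sleeve {'position': [0.6275, 0.2261, 0.0017], 'conf': 0.82}
top clamp_a_jawface {'position': [0.6661, 0.0074, 0.0494], 'conf': 0.7}
top sleeve {'position': [0.633, 0.2178, -0.0032], 'conf': 0.86}
top sleeve {'position': [0.4857, -0.1947, -0.002], 'conf': 0.83}
```

Run:
```python
from cell import robot
for c in('scene','top'):
  robot.read_camera(c)
  for q in('sleeve','hex_nut'):
    for r in robot.mark_of(q,c):print(c,q,r)
print(robot.close_job())
```

```text
scene sleeve {'position': [0.629, 0.2225, -0.002], 'conf': 0.93}
scene sleeve {'position': [0.4833, -0.1982, 0.0015], 'conf': 0.82}
scene hex_nut {'position': [0.5947, -0.0302, -0.0007], 'conf': 0.38}
scene hex_nut {'position': [0.4715, -0.057, 0.0235], 'conf': 0.32}
top sleeve {'position': [0.6444, -0.1306, 0.0201], 'conf': 0.8}
top sleeve {'position': [0.6346, 0.2188, -0.0035], 'conf': 0.58}
top sleeve {'position': [0.4869, -0.1963, -0.0013], 'conf': 0.55}
top hex_nut {'position': [0.5961, -0.0333, 0.0001], 'conf': 0.55}
the job is handed in; nothing more can be done
None
```

Job handed in: clamp_a's release plate was pressed to its stop, the jaw pushed about 100 mm until it stopped hard (14 N, no further motion), then let go; the last camera readings show the plate back up and the sleeve and nut unmoved, while clamp_b was not re-measured (no move went near it).

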